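# Unhook the angle bracket and seat it on the index plate

## Task

Take the blue angle bracket off its storage stand without forcing it: lift it, tip its free end up and back its tab over the barbed tip of the hook. Then put its round hole over the tall stud of the index plate and swing it about that stud until its slot drops over the short stud, and leave it lying flat and fully down in its seat. Leave the other things on the table where they are.

Things in the scene. Friction and masses are not known exactly. Their poses are not given: they have to be found in the camera images.
- bracket: Blue steel angle bracket, 0.18 kg: strap 150 x 36 x 6 mm, an upright tab at one end, a black grip block on top. Origin: centre of the strap's underside; x along the strap to the tab, z up. Starts level on the rest arm, hook through its tab hole, x along the stand's x. Comes off with its free end tipped up about 40 deg (turn about +y) while backed away from the post.
- grip_block (a point): Centre of the top of the bracket's black grip block (28 mm along x, 26 mm wide in y, standing 25 mm above the strap's top); bracket frame (-20, 0, 31) mm. The place to grip from above, fingers closing along the bracket's y.
- round_hole (a point): Centre of the bracket's round hole (17 mm across) at the strap's underside, bracket frame (42, 0, 0) mm.
- slot (a point): Centre of the bracket's slot (28 mm along x, 16 mm wide) at the strap's underside, bracket frame (-52, 0, 0) mm.
- tab_hole (a point): Centre of the hanging hole in the tab, bracket frame (72.5, 0, 41) mm. Hole: 16 mm wide (y), from z = 26 to z = 56. Tab: 5 mm thick, outer face at x = 75, 36 mm wide, 69 mm high from the strap's underside.
- hook_stand: Grey storage stand, fixed. Origin: on the table under the front face of its post; the hook points along -x, z up. Post 34 mm wide, x = 0 to 14, up to z = 133. Rest arm under the bracket 14 mm wide, x = 0 to -125, top at z = 70. The hook stands over the arm.
- hook_tip (a point): Axis end of the hook's barbed tip, stand frame (-29, 0, 150) mm. Hook: 6 mm round wire; shank axis level at z = 121 from the post to x = -32, then bent up, leaning 6 deg back toward the post, over 29 mm. Shank underside to barb top is 35 mm, more than the 30 mm high tab hole: a level bracket cannot be pulled off.
- pedestal: Fixed base (origin at table level under the tall stud, z up) of a bare aluminium index plate 180 x 120 mm, top 20 mm above the table. A recessed seat for the strap, 42 mm wide, 8 mm deep, runs from 39 mm behind the tall stud past the short stud and out of the plate's end. The short stud stands in the seat, 94 mm from the tall one (axes): 10 mm thick, top 24 mm above the seat floor.
- tall_stud (a point): Foot of the tall stud on the seat floor, pedestal frame (0, 0, 12) mm: stud 10 mm thick, top 50 mm above this point, bevelled. The seat and short stud point from here along the pedestal's -x, but turned by an UNREPORTED angle of up to 0.45 rad either way about z: find it by eye, or by swinging the bracket just over the plate till its edge meets the short stud.
- tape_mask: Roll of cream masking tape, 100 mm across, 25 high. Loose bystander; origin at the centre of its underside. Leave it alone.
- pliers_red: Pliers with red handles, 179 mm long. Loose bystander; origin at the centre of its underside. Leave it alone.
- tape_elec: Roll of black tape, 62 mm across, 19 high. Loose bystander; origin at the centre of its underside. Leave it alone.
- jar_teal: Small jar of teal paint with white lid, 47 mm across, 58 high. Loose bystander; origin at the centre of its underside. Leave it alone.
- driver_yellow: Screwdriver with yellow handle, 177 mm long. Loose bystander; origin at the centre of its underside. Leave it alone.
- spool_brass: Spool of brass wire, 48 mm across, 46 high. Loose bystander; origin at the centre of its underside. Leave it alone.

How it is judged (in metres and radians):
On the way, in this order (a step that is already met when the one before it is completed fails the run):
1. the bracket is off the hook, its tab hole more than 60 mm from the hook's tip (distance between tab_hole and hook_tip above 0.06 m and contact force between bracket and hook_stand below 0.5 N), for 0.2 s.
2. the round hole is on the tall stud, at least 6 mm below its top, while the slot is still above the seat (horizontal distance between round_hole and tall_stud below 0.006 m and z of round_hole in the frame of tall_stud below 0.044 m and z of slot in the frame of tall_stud above 0.006 m), for 0.1 s.
At the end, for the whole second after the job is handed in: The bracket lies at rest, upright and flat in the seat of the index plate: its round hole on the tall stud (within 6 mm of its axis), underside at hole and slot within 3 mm of the seat floor, tilted less than 0.05 rad (possible only with the slot over the short stud), and released (horizontal distance between round_hole and tall_stud below 0.006 m and z of each of round_hole, slot in the frame of tall_stud below 0.003 m and angle between bracket's own z axis and vertical below 0.05 rad and linear speed of bracket below 0.02 m/s); the robot touches nothing.
It fails at once if the bracket is forced against the stand or its hook (more than 40 N) (contact force between bracket and hook_stand above 40 N).
It fails at once if a bystander is moved by more than 30 mm (distance of any of tape_mask, pliers_red, tape_elec, jar_teal, driver_yellow, spool_brass from where it was at the start of the episode above 0.03 m).
It also fails if it takes over 64 s, if anything falls off the work surface, if the arm or the gripper's body presses on something with over 40 N, if the wrist force passes 120 N, or if a joint passes its speed limit or range.

## Robot

A 6-joint arm with a two-finger parallel gripper is mounted at the origin on a cart in front of the work surface, level with it; the furniture and walls round the work are solid. World frame = base frame: x ahead of the robot, y to its left, z up, the work surface at z = 0. Lengths are in mm, angles in degrees, forces in N, time in s.
With the tool pointing down it reaches from about 375 to 750 mm from the base axis. Payload 9 kg.
Tool frame: the origin (TCP) lies midway between the tips of the shut fingers; the grasp point (between the pads) lies 19 mm behind it (r.grasp_offset is the distance from the TCP to the grasp point, in mm); z points along the fingers, y is the line along which they close (so a half turn about z gives the same grasp; the last joint's range is limited). The gripper opens to 85 mm and grips with 20 to 120 N. Pads are 22 mm wide; open, the fingers measure 114 mm over their backs; the gripper's body (76 mm by 85 mm) begins 54 mm behind the grasp point. The pads swing forward as they close: fully open they stand 13 mm farther back than shut.
Start: joints at [63.444, 5.964, 5.575, 89.605, 0, 77.527], TCP at [146.003, 582, 197.231] pointing down, gripper open.
Joint ranges: [-171.21, 171.21], [-48.23, 106.86], [-62.78, 66.21], [-105.2, 120.99], [-86.42, 89.51], [-180, 180]. Speed limits (degrees/s): [127.2, 127.2, 147.25, 180, 180, 180].

## Interface

Orientations are given as [roll, pitch, yaw] about the fixed x, y, z axes, in that order (R = Rz(yaw) Ry(pitch) Rx(roll)).
In Python, from workcell import r gives the robot as it stands.
- The arm moves only by the shell command python3 drive.py 'ROWS' [OPENING]. ROWS is a JSON list of rows, 1 to 5 of them, each an object with the fields xyz (a list: dx, dy, dz in parts of the range, where 1.0 means 30 cm), r (a list: a rotation vector rx, ry, rz in normalised numbers (1 is 180 degrees)); a field left out counts as zero; each row shifts and turns the commanded pose from where the row before left it, along the tool's axes as they then stand; what a row does not reach is not made up. A row lasts 1/12 s, in which the tool goes at most 41.7 mm and 7.16 degrees, less where a joint would pass 70% of its speed; a pose out of reach is approached as far as the arm can. OPENING is the finger opening in mm, set as the command begins (- or left out keeps the last). The fingers move at their own pace and stop on an object; the grip force is fixed at half the most. Time passes only in rows, so rows that do not move let the fingers close. It prints the time, the measured TCP pose, the force, the opening and the grip force at its end. A shift or turn number past 1, either way, is cut back to 1. Input that does not fit is refused with a message, and nothing moves.
- r.read_state(): the state, without advancing time (a new reading comes with each control period).
- r.get_image(name): name is "scene" or "side" or "wrist"; returns a dict with "pixels" (480x640x3 uint8, red, green, blue), "depth" (480x640 float32, mm along the optical axis (not along the pixel's ray), 0 where there is no reading), "fx", "fy", "cx", "cy" (pixels), "pose" (4x4, takes a point from camera to world coordinates). Camera axes: x right, y up, looking along -z (the intrinsics and any distortion apply to the point x, -y, -z); pixel columns grow to the right and rows downward; lengths in mm; the calibration is good to about 2 mm. A picture is of the moment at which its call begins.
- r.hand_in(): hands the job in; it is judged then, once.
The state is a dict: "clock": time; "joints": joint angles; "qvel": joint speeds; "joint_efforts": joint torques, N m; "tcp_pos": TCP position; "ee_rot": TCP orientation; "wrist_force": force on the tool from outside, world axes, zero at the start; "ft_torque": the same for the moment, N m; "finger_gap": finger opening in mm; "gripper_force": force on a finger pad.
Only numpy, scipy, OpenCV 4.12 (cv2) and the standard library are available. Lean on these libraries where they do the work, as an engineer would, in place of code of your own. Each camera call takes 0.05 s, during which the arm holds its last target. There are 200 camera calls.

## Working session

There is one attempt and no reset: what is moved stays moved. The work goes in short steps, Python scripts to look and compute and a shell command to move; the robot and the scene stay as the last step left them, time stands still between calls to the robot, and variables do not carry over. Pictures are saved under pics/ and viewed, at most 11 in all, crops included, and the job is handed in when it is done.

```bash
ls; mkdir -p pics; python3 - <<'E'
from workcell import r
import cv2,numpy as np,pickle
print(r.read_state(), r.grasp_offset)
D={}
for n in("scene","side","wrist"):
    d=r.get_image(n);D[n]=d
    cv2.imwrite(f"pics/{n}0.png",d["pixels"][:,:,::-1]);print(n,d["fx"],d["cx"],d["cy"],d["pose"].round(3).tolist(),[k for k in d])
pickle.dump(D,open("d0.pkl","wb"))
E
```

```text
drive.py
pics
workcell.py
{'clock': 0.0, 'joints': array([6.34449023e+01, 5.99857277e+00, 5.52798841e+00, 8.96043372e+01,
       4.77314685e-05, 7.75278529e+01]), 'qvel': array([ 0.05154278, -0.06186006,  0.02121547, -0.05583671,  0.00936892,
       -0.03881475]), 'joint_efforts': array([ 1.22485537e-03, -5.56924868e+01,  5.03651190e+01,  1.68615009e-02,
       -1.89879302e-04,  1.12024634e-05]), 'tcp_pos': array([145.80664836, 581.63575416, 196.43174289]), 'ee_rot': array([-1.79926857e+02, -1.62270439e-02,  1.65917039e+02]), 'wrist_force': array([0.25088081, 0.29031583, 0.02373386]), 'ft_torque': array([ 0.01903794,  0.00197788, -0.03592916]), 'gripper_force': 0.0, 'finger_gap': 85.22561113362705} 18.700000000000003
scene 620.4319550455438 317.0346982866767 247.86607293128003 [[0.852, 0.237, -0.467, -271.842], [-0.524, 0.355, -0.774, -1279.198], [-0.018, 0.904, 0.427, 813.996], [0.0, 0.0, 0.0, 1.0]] ['pixels', 'depth', 'fx', 'fy', 'cx', 'cy', 'pose']
side 454.7367210389306 326.18064117443123 235.7542473577597 [[-0.824, 0.2, -0.53, -106.505], [-0.566, -0.307, 0.765, 892.876], [-0.01, 0.93, 0.367, 542.134], [0.0, 0.0, 0.0, 1.0]] ['pixels', 'depth', 'fx', 'fy', 'cx', 'cy', 'pose']
wrist 431.50866037315313 320.37974587836317 241.70569639744923 [[0.242, -0.935, -0.258, 80.045], [0.97, 0.234, 0.065, 598.454], [-0.001, -0.266, 0.964, 374.374], [0.0, 0.0, 0.0, 1.0]] ['pixels', 'depth', 'fx', 'fy', 'cx', 'cy', 'pose']
```

View pics/scene0.png

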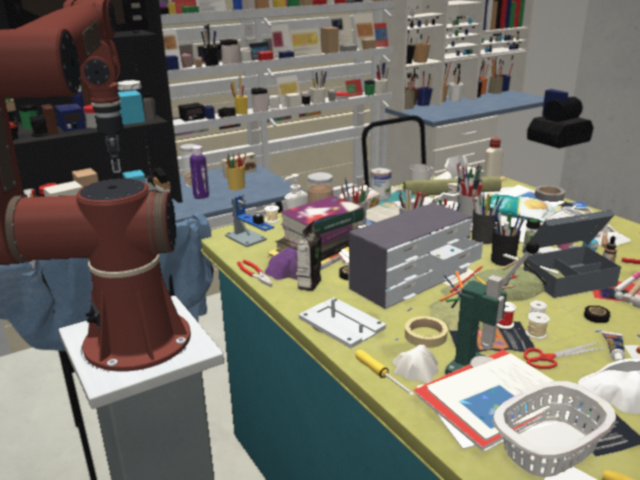

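View pics/side0.png

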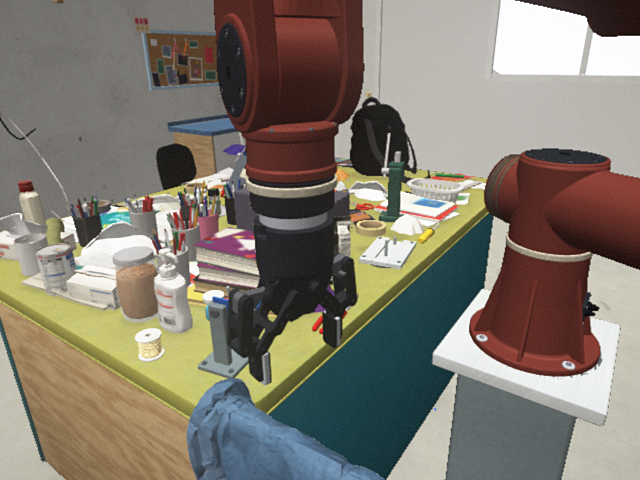

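The scene view shows the stand at (242,225) with the blue bracket at about (262,215), and the index plate at (343,320) with its studs near (333,305) and (375,328). In the side view the stand is at (218,345) and the plate at (388,250).

```bash
python3 - <<'E'
import cv2,pickle
D=pickle.load(open("d0.pkl","rb"))
s=D["scene"]["pixels"][:,:,::-1];t=D["side"]["pixels"][:,:,::-1];import numpy as np
f=lambda im,x,y,w,h:cv2.resize(im[y:y+h,x:x+w],(400,300),interpolation=cv2.INTER_CUBIC)
a=np.vstack([np.hstack([f(s,220,185,80,60),f(s,295,285,100,75)]),np.hstack([f(t,190,280,120,90),f(t,345,220,80,60)])])
cv2.imwrite("pics/c1.png",a)
E
```

```text
(no output)
```

View pics/wrist0.png

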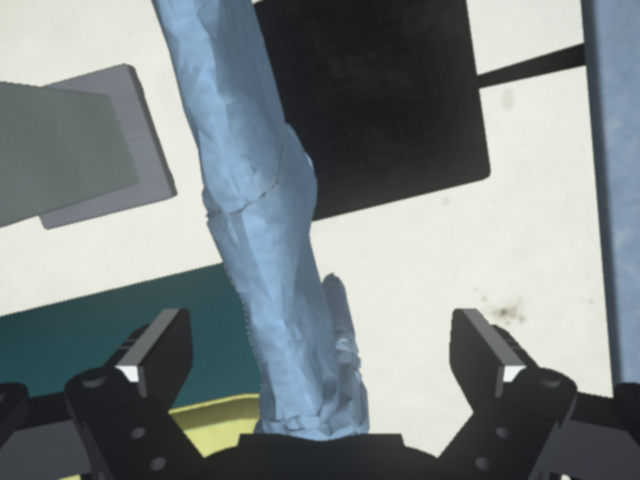

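View pics/c1.png

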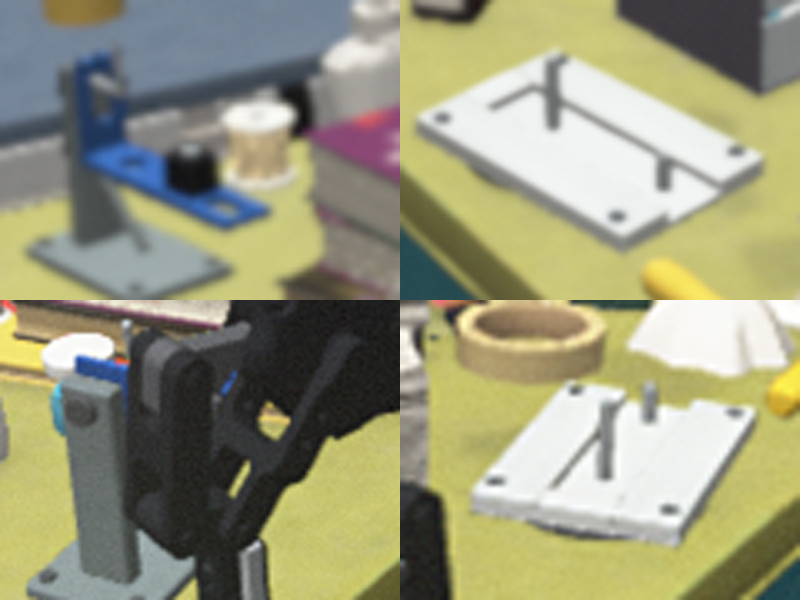

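The wrist view shows only floor and a cloth, so it is useless here. The crops show the bracket's free end towards the right of the scene image, the tab and hook at upper left, and both studs clearly: tall foot scene (333.2,317), short top (361,324), tall foot side (386.2,255.6), short top (395,237).

```bash
cat > h.py <<'E'
import numpy as np,cv2
def ray(d,u,v):
    p=d["pose"];c=np.array([(u-d["cx"])/d["fx"],-(v-d["cy"])/d["fy"],-1]);return p[:3,3],p[:3,:3]@c
def at_z(d,u,v,z):
    o,k=ray(d,u,v);return o+k*(z-o[2])/k[2]
def tri(*obs):
    A=np.zeros((3,3));b=np.zeros(3)
    for d,u,v in obs:
        o,k=ray(d,u,v);k=k/np.linalg.norm(k);M=np.eye(3)-np.outer(k,k);A+=M;b+=M@o
    return np.linalg.solve(A,b)
def cloud(d):
    v,u=np.mgrid[:480,:640];z=d["depth"];c=np.stack([(u-d["cx"])/d["fx"]*z,-(v-d["cy"])/d["fy"]*z,-z],-1)
    return c@d["pose"][:3,:3].T+d["pose"][:3,3]
E
python3 - <<'E'
import pickle;from h import *
D=pickle.load(open("d0.pkl","rb"));s,t=D["scene"],D["side"]
print("tall foot",tri((s,333.2,317),(t,386.2,255.6)).round(1),"top",tri((s,332.8,299.5),(t,386.6,240.6)).round(1))
print("short top",tri((s,361,324.3),(t,395,237.2)).round(1))
print(at_z(s,333.2,317,12),at_z(t,386.2,255.6,12),at_z(s,332.8,299.5,62),at_z(t,386.6,240.6,62),at_z(s,361,324.3,36),at_z(t,395,237.2,36))
C=cloud(s);px=s["pixels"].astype(int);roi=np.zeros((480,640),bool);roi[190:235,232:280]=1
blue=roi&(px[...,2]>px[...,0]+50)&(px[...,2]>px[...,1]+30)&(s["depth"]>0)&(C[...,1]<850)
P=C[blue];print(len(P));m=(P[:,2]>70)&(P[:,2]<85);q=P[m];print(np.median(q,0),len(q))
u,sv,vt=np.linalg.svd(q[:,:2]-q[:,:2].mean(0),full_matrices=False);print("dir",vt[0],np.degrees(np.arctan2(vt[0,1],vt[0,0])));print(sv,np.histogram(P[:,2],bins=range(50,160,10)))
print("rect",cv2.minAreaRect(q[:,:2].astype(np.float32)))
for uv in[(258,213),(258,215),(259,217),(250,219),(271,227),(240,202),(237,235),(240,240)]:print(uv,C[uv[1],uv[0]].round(1),px[uv[1],uv[0]])
m=roi&(px.max(-1)<45)&(s["depth"]>0)&(C[...,1]<850);g=C[m];print("black",len(g),g.mean(0),g.min(0),g.max(0));g=g[g[:,2]>97];print(len(g),g.mean(0),cv2.minAreaRect(g[:,:2].astype(np.float32)))
E
```

```text
tall foot [ 431.3 -183.3   10.6] top [ 431.5 -181.2   58.2]
short top [ 449.8 -275.    32.3]
[ 431.67088629 -184.06327648   12.        ] [ 428.25104661 -178.83235629   12.        ] [ 430.50135484 -184.69795913   62.        ] [ 424.59497966 -170.04961621   62.        ] [ 447.16397544 -279.23190681   36.        ] [ 444.85690813 -265.45982268   36.        ]
276
[471.91720255 347.57318603  76.5999324 ] 205
dir [ 0.16480935 -0.98632544] -80.51384077841243
[696.24579645 151.54694871] (array([  0,   3, 188,  27,  21,   8,   3,   4,  20,   2]), array([ 50,  60,  70,  80,  90, 100, 110, 120, 130, 140, 150]))
rect ((474.7045593261719, 334.1280212402344), (40.44745635986328, 158.2626495361328), 9.398870468139648)
(258, 213) [484.5 317.8 105.8] [129 128 125]
(258, 215) [480.1 309.4 103.1] [130 135 136]
(259, 217) [478.5 299.9 100.1] [34 35 37]
(250, 219) [471.3 350.4  77.8] [ 68 119 201]
(271, 227) [498.6 262.9  75.6] [ 63  97 152]
(240, 202) [470.6 415.3 113.6] [120 124 124]
(237, 235) [445.2 400.6  11.4] [147 159 159]
(240, 240) [437.2 361.3  10.8] [156 168 169]
black 51 [476.7914193  304.12936665  91.40626176] [468.26303624 292.88866838  80.9404997 ] [490.43170291 319.41286795 101.97112774]
11 [477.41217902 301.55280584  99.2134512 ] ((475.71435546875, 301.3158264160156), (15.745109558105469, 18.316951751708984), 63.26213073730469)
```

The rows are not in the units I measure in: shifts go in shares of 30 cm and turns go in shares of 180 degrees. I convert before sending: -36 mm / 300 = -0.12, -35 mm / 300 = -0.1167.

```bash
python3 drive.py '[{"xyz":[0, 0, -0.1167]}, {"xyz":[-0.1, -0.0467, -0.0167]}, {"xyz":[-0.12, -0.0567, -0.0133]}, {"xyz":[-0.12, -0.0567, -0.0133]}, {"xyz":[-0.12, -0.0567, -0.0133]}]'; python3 drive.py '[{"xyz":[-0.12, -0.0567, -0.0133]}, {"xyz":[-0.12, -0.0567, -0.0133]}, {"xyz":[-0.12, -0.0567, 0]}, {"xyz":[-0.12, -0.0567, 0]}, {"xyz":[-0.12, -0.0567, 0]}]'; python3 drive.py '[{"xyz":[-0.12, -0.0567, 0]}, {"xyz":[-0.12, -0.0567, 0]}, {"r":[0, 0, -0.0389]}, {"r":[0, 0, -0.0389]}, {"r":[0, 0, -0.0389]}]'; python3 drive.py '[{"r":[0, 0, -0.0389]}, {"r":[0, 0, -0.0389]}, {"r":[0, 0, -0.0389]}, {"r":[0, 0, -0.0389]}, {"r":[0, 0, -0.0389]}]';  python3 drive.py '[{"r":[0, 0, -0.0389]}, {"r":[0, 0, -0.0389]}, {"r":[0, 0, -0.0389]}, {"r":[0, 0, -0.0389]}, {"r":[0, 0, -0.0389]}]'; python3 drive.py '[{"r":[0, 0, -0.0389]}, {"r":[0, 0, -0.0389]}, {"r":[0, 0, -0.0389]}, {"r":[0, 0, -0.0083]}, {}]';python3 - <<'E'
from h import *;import pickle
from workcell import r
D={n:r.get_image(n) for n in("wrist","side","scene")};pickle.dump(D,open("d1.pkl","wb"))
w=D["wrist"]["pixels"];cv2.imwrite("pics/w1.png",cv2.resize(w[:,:,::-1],(800,600)))
C=cloud(D["scene"])
# obstacle heights near stand
P=C.reshape(-1,3);k=(P[:,0]>330)&(P[:,0]<650)&(P[:,1]>0)&(P[:,1]<480)&(P[:,2]<230);P=P[k]
for y in range(0,480,40):print(y,[int(P[(abs(P[:,0]-x-20)<20)&(abs(P[:,1]-y-20)<20)][:,2].max(initial=-1)) for x in range(330,650,40)])
E
```

```text
clock: 0.57
tcp_pos: [264.8, 484.3, 249.3]
ee_rot: [-180.0, -0.0, 166.0]
wrist_force: [1.1, -0.7, 0.2]
finger_gap: 85.4
gripper_force: 0.0
clock: 0.98
tcp_pos: [419.1, 357.6, 257.2]
ee_rot: [180.0, 0.0, 165.9]
wrist_force: [-0.7, 0.9, -0.4]
finger_gap: 85.0
gripper_force: 0.0
clock: 1.4
tcp_pos: [480.0, 307.7, 256.6]
ee_rot: [-180.0, -0.1, -172.8]
wrist_force: [-0.5, 0.4, 0.1]
finger_gap: 85.4
gripper_force: 0.0
clock: 1.82
tcp_pos: [479.4, 308.6, 256.9]
ee_rot: [180.0, -0.0, -137.7]
wrist_force: [0.6, -0.5, -0.0]
finger_gap: 85.5
gripper_force: 0.0
clock: 2.23
tcp_pos: [479.4, 308.6, 256.9]
ee_rot: [180.0, -0.0, -102.7]
wrist_force: [-0.4, -0.1, 0.4]
finger_gap: 85.5
gripper_force: 0.0
clock: 2.65
tcp_pos: [479.4, 308.6, 256.9]
ee_rot: [180.0, 0.0, -80.5]
wrist_force: [-0.7, -0.1, 0.9]
finger_gap: 85.3
gripper_force: 0.0
0 [4, 5, 140, 180, 178, 5, 21, 21]
40 [5, 15, 32, 46, -1, 56, 48, 31]
80 [13, 16, 39, 55, 138, 138, 138, 139]
120 [16, 15, 35, 52, 137, 138, 139, 139]
160 [16, 16, 18, 42, 138, 138, 138, 138]
200 [14, 16, 6, 55, 137, 139, 138, 138]
240 [6, 9, 7, 80, 79, -1, 134, 136]
280 [5, 6, 13, 104, 101, 2, -1, -1]
320 [4, 7, 16, 101, 102, 7, 4, 141]
360 [5, 4, 143, 154, 75, 7, 4, 183]
400 [4, 6, 139, 140, 13, 2, 27, 5]
440 [60, 56, 9, 5, 7, 0, 49, 51]
```

View pics/w1.png

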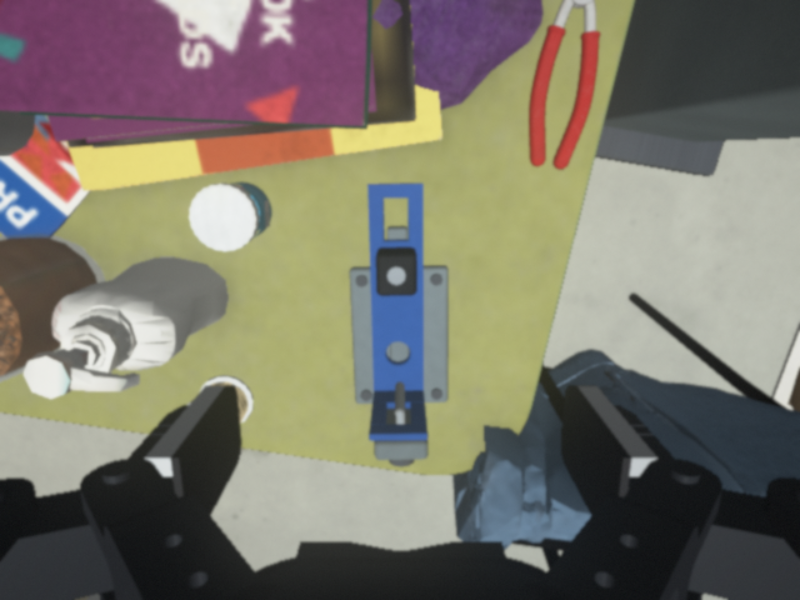

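The wrist view shows the bracket upright in the picture: free-end corners at (368,184) and (424,184), grip-block mark at (396,275), round hole at (398,351), hook tip near (400,415), and post behind. The jar is at (222,217), the spool at (230,400) and the pliers at (565,80).

```bash
python3 - <<'E'
import pickle;from h import *
D=pickle.load(open("d1.pkl","rb"));w,s=D["wrist"],D["scene"]
W=lambda u,v,z:at_z(w,u/1.25,v/1.25,z).round(1)
print("ends",W(368,184,76),W(424,184,76),"hole",W(398,351,76),"slot", W(396,212,76))
print("grip",W(396,275,101),"tri",tri((w,396/1.25,275/1.25),(s,258.4,214)).round(1),"hole tri",tri((w,398/1.25,351/1.25),(s,247,216.6)).round(1))
C=cloud(w);px=w["pixels"].astype(int)
b=(px[...,2]>px[...,0]+60)&(px[...,2]>px[...,1]+30);b[:,:280]=0;b[:,360:]=0
q=C[b];q=q[(q[:,2]>60)&(q[:,2]<90)];print("strap z",np.median(q[:,2]),cv2.minAreaRect(q[:,:2].astype(np.float32)))
q=C[b];print("tab",np.percentile(q[q[:,2]>110],[0,50,100],axis=0).round(1))
g=C[200:237,302:333].reshape(-1,3);g=g[g[:,2]>95];print("block",np.median(g[:,2]),cv2.minAreaRect(g[:,:2].astype(np.float32)),len(g))
for v in range(300,375,4):print(v,px[v,320],C[v,320].round(1))
E
```

```text
ends [507.4 265.1  76. ] [471.5 259.1  76. ] hole [469.2 375.9  76. ] slot [486.5 279.9  76. ]
grip [480.3 316.3 101. ] tri [482.  314.7 104.3] hole tri [470.7 374.2  78.2]
strap z 77.15161127370544 ((476.41839599609375, 338.24200439453125), (35.698753356933594, 153.8542938232422), 10.160024642944336)
tab [[447.2 242.4 121.1]
 [465.6 406.2 140.2]
 [490.  411.2 434.8]]
block 102.0729398538453 ((485.0087890625, 285.79412841796875), (23.99275779724121, 87.2442398071289), 9.175498008728027) 1079
300 [ 70 107 176] [464.8 393.5  76.6]
304 [ 71 103 164] [464.2 396.7  78.2]
308 [83 88 86] [467.2 378.9 126.9]
312 [84 87 86] [467.  379.9 131.9]
316 [83 87 86] [467.  380.  138.7]
320 [84 87 85] [466.9 380.4 144.6]
324 [84 88 86] [466.8 381.4 149.2]
328 [133 139 138] [466.6 382.4 153.6]
332 [171 181 184] [466.1 385.1 154.2]
336 [172 181 186] [463.  404.1 123.7]
340 [71 81 93] [463.  403.7 131.1]
344 [48 59 76] [462.9 404.5 135.8]
348 [ 68 100 160] [462.7 405.5 140.1]
352 [ 80  99 132] [461.5 413.  132.9]
356 [120 132 132] [461.  415.7 134. ]
360 [126 138 140] [460.4 419.4 133.7]
364 [127 138 141] [459.8 422.9 133.7]
368 [107 115 115] [459.  427.7 131.4]
372 [113 118 106] [458.4 431.2 131.5]
```

```bash
cat > plan.py <<'E'
# bottleneck-clearance path of bracket in stand x-z plane
import numpy as np,heapq
def seg(a,b,n):return np.linspace(a,b,n)
hook=np.vstack([seg((0,121),(-32,121),33),seg((-32,121),(-29,150),30)]);hr=np.full(len(hook),3.);hr[-4:]=4.5
arm=np.vstack([seg((-125,70),(0,70),126),seg((0,70),(0,133),64),seg((0,133),(14,133),15)])
rects=[(-75,75,0,6),(70,75,0,26),(70,75,56,69)]
def dist(P):return np.min([np.hypot(np.maximum(np.maximum(a-P[...,0],P[...,0]-b),0),np.maximum(np.maximum(c-P[...,1],P[...,1]-d),0)) for a,b,c,d in rects],0)
X=np.arange(-150,-60,1.5);Z=np.arange(70,150,1.5);T=np.radians(np.arange(0,56,5))
G=np.zeros((len(X),len(Z),len(T)))
for k,t in enumerate(T):
    c,s=np.cos(t),np.sin(t)   # bracket x axis=(c,-s), z axis=(s,c)
    for i,x in enumerate(X):
        def loc(Q):
            d=Q[None]-np.stack([np.full(len(Z),x),Z],-1)[:,None];return np.stack([d[...,0]*c-d[...,1]*s,d[...,0]*s+d[...,1]*c],-1)
        L=loc(hook);G[i,:,k]=np.minimum((dist(L)-hr).min(1),dist(loc(arm)).min(1))
s0=(np.argmin(abs(X+79.5)),1,0)
best={};pq=[(-G[s0],0,s0,None)];par={}
while pq:
    m,l,u,p=heapq.heappop(pq)
    if u in par:continue
    par[u]=p
    x,z,t=X[u[0]],Z[u[1]],T[u[2]]
    if x< -140 and u[2]>=5:break
    for d in np.ndindex(3,3,3):
        v=tuple(np.add(u,d)-1)
        if v in par or min(v)<0 or any(np.array(v)>=G.shape):continue
        heapq.heappush(pq,(max(m,-min(G[v],4)),l+np.abs(np.array(d)-1).sum(),v,u))
P=[u]
while par[P[-1]]:P.append(par[P[-1]])
for q in P[::-1]:print(X[q[0]],Z[q[1]],round(np.degrees(T[q[2]])),round(G[q],1))
E
python3 plan.py
```

```text
-79.5 71.5 0 1.5
-81.0 71.5 0 1.5
-82.5 71.5 0 1.5
-84.0 71.5 0 1.5
-85.5 71.5 0 1.5
-87.0 71.5 0 1.5
-88.5 71.5 0 1.5
-90.0 71.5 0 1.5
-91.5 71.5 0 1.5
-93.0 71.5 0 1.5
-93.0 73.0 0 3.0
-93.0 74.5 0 2.7
-93.0 76.0 0 2.1
-93.0 77.5 0 1.8
-94.5 79.0 5 2.5
-96.0 79.0 5 2.5
-97.5 79.0 5 2.5
-99.0 79.0 5 2.5
-99.0 80.5 5 2.7
-99.0 82.0 5 2.0
-99.0 83.5 5 1.6
-100.5 85.0 10 2.0
-102.0 85.0 10 2.0
-103.5 85.0 10 2.0
-103.5 86.5 10 3.3
-103.5 88.0 10 3.0
-103.5 89.5 10 2.4
-105.0 91.0 15 1.6
-106.5 91.0 15 1.6
-108.0 91.0 15 1.6
-108.0 92.5 15 2.3
-108.0 94.0 15 2.2
-108.0 95.5 15 2.0
-108.0 97.0 15 1.9
-108.0 98.5 15 1.7
-109.5 100.0 20 3.0
-109.5 101.5 20 3.4
-109.5 103.0 20 3.3
-109.5 104.5 20 3.1
-109.5 106.0 20 3.0
-111.0 107.5 25 2.6
-112.5 107.5 25 2.6
-112.5 109.0 25 2.6
-112.5 110.5 25 2.5
-112.5 112.0 25 2.3
-112.5 113.5 25 2.2
-112.5 115.0 25 2.0
-112.5 116.5 25 1.9
-112.5 118.0 25 1.7
-112.5 119.5 25 1.6
-112.5 121.0 30 3.7
-112.5 122.5 30 3.5
-112.5 124.0 30 3.4
-112.5 125.5 30 3.2
-112.5 127.0 30 3.1
-112.5 128.5 30 2.7
-112.5 130.0 30 2.0
-112.5 131.5 35 4.2
-112.5 133.0 35 4.1
-112.5 134.5 35 3.9
-112.5 136.0 35 3.7
-112.5 137.5 35 2.8
-112.5 139.0 35 2.2
-112.5 140.5 35 1.7
-114.0 142.0 30 1.7
-115.5 142.0 25 2.8
-117.0 142.0 25 4.3
-118.5 142.0 25 5.8
-120.0 142.0 25 6.6
-121.5 142.0 25 6.6
-123.0 142.0 25 6.8
-124.5 142.0 25 7.2
-126.0 142.0 25 7.8
-127.5 142.0 25 8.5
-129.0 142.0 25 9.4
-130.5 142.0 25 10.3
-132.0 142.0 25 11.4
-133.5 142.0 25 12.5
-135.0 142.0 25 13.6
-136.5 142.0 25 14.8
-138.0 142.0 25 16.1
-139.5 142.0 25 17.4
-141.0 142.0 25 18.7
```

```bash
python3 - <<'E'
from workcell import r
import numpy as np
s=r.read_state();p=s["tcp_pos"];print(p,s["ee_rot"])
t=np.array([480.1,314.8,77])-p;a=np.radians(100.1)
print("tool dx,dy,dz after rz -0.6:",-(t[0]*np.cos(a)+t[1]*np.sin(a)),-t[0]*np.sin(a)+t[1]*np.cos(a),-t[2])
E
```

```text
[479.44568857 308.61055426 257.06046504] [ 1.79987450e+02  1.64819610e-03 -8.06707355e+01]
tool dx,dy,dz after rz -0.6: -5.978784565547686 -1.7295945163767903 180.06046503999977
```

Scaled: 40 mm / 300 = 0.1333, 30 mm / 300 = 0.1, -0.6 degrees / 180 = -0.0033.

```bash
python3 drive.py '[{"xyz":[-0.02, -0.0057, 0], "r":[0, 0, -0.0033]}, {"xyz":[0, 0, 0.1333]}, {"xyz":[0, 0, 0.1333]}, {"xyz":[0, 0, 0.1333]}, {"xyz":[0, 0, 0.1]}]' 60; python3 drive.py '[{"xyz":[0, 0, 0.0667]}, {"xyz":[0, 0, 0.0333]}, {}, {}]'
sed -i 's/(max(m,-min(G\[v\],4)),l+/(m+(np.abs(np.array(d)-1).sum()+.3)\/max(G[v]+.5,.02)**2,l+/; s/pq=\[(-G\[s0\]/pq=[(0./; s/np.arange(70,150,1.5)/np.arange(70,165,1.5)/;s/range(0,56,5)/range(0,56,2.5)/' plan.py; sed -i 's/np.radians(np.arange(0,56,5))/np.radians(np.arange(0,56,2.5))/;s/u\[2\]>=5/u[2]>=10/;s/-140/-135/' plan.py
python3 plan.py
```

```text
clock: 3.22
tcp_pos: [479.0, 314.9, 103.8]
ee_rot: [179.9, -0.0, -80.0]
wrist_force: [-0.4, -0.1, -0.9]
finger_gap: 60.1
gripper_force: 0.0
clock: 3.55
tcp_pos: [480.5, 315.1, 78.0]
ee_rot: [-180.0, 0.0, -80.0]
wrist_force: [-0.2, -0.5, 0.6]
finger_gap: 60.3
gripper_force: 0.0
-79.5 71.5 0 1.5
-79.5 73.0 0 3.0
-79.5 74.5 0 4.5
-81.0 76.0 0 6.0
-82.5 77.5 0 7.5
-84.0 79.0 0 9.0
-85.5 80.5 0 9.0
-85.5 82.0 0 9.0
-87.0 83.5 2 10.1
-87.0 85.0 2 10.1
-88.5 86.5 5 9.3
-90.0 88.0 5 10.1
-91.5 89.5 7 9.7
-91.5 91.0 7 10.4
-93.0 92.5 10 9.5
-94.5 94.0 10 10.5
-94.5 95.5 10 9.1
-96.0 97.0 12 10.8
-96.0 98.5 12 9.3
-97.5 100.0 15 10.6
-97.5 101.5 15 9.5
-99.0 103.0 18 9.9
-100.5 104.5 18 9.8
-100.5 106.0 20 9.0
-102.0 107.5 20 10.0
-102.0 109.0 20 8.5
-103.5 110.5 22 9.5
-103.5 112.0 22 8.8
-103.5 113.5 25 8.6
-105.0 115.0 25 9.0
-105.0 116.5 25 7.5
-106.5 118.0 28 8.9
-106.5 119.5 28 7.8
-106.5 121.0 30 8.0
-108.0 122.5 30 8.0
-108.0 124.0 30 6.8
-108.0 125.5 32 8.4
-108.0 127.0 32 7.1
-108.0 128.5 35 7.4
-109.5 130.0 35 7.4
-109.5 131.5 35 6.9
-109.5 133.0 38 7.6
-109.5 134.5 38 7.5
-109.5 136.0 38 6.3
-109.5 137.5 40 7.6
-109.5 139.0 40 7.0
-109.5 140.5 42 7.1
-109.5 142.0 42 7.3
-109.5 143.5 42 6.8
-109.5 145.0 45 7.1
-109.5 146.5 45 6.9
-109.5 148.0 45 6.7
-109.5 149.5 48 6.5
-109.5 151.0 48 6.4
-109.5 152.5 48 6.2
-109.5 154.0 48 6.0
-109.5 155.5 48 5.3
-109.5 157.0 48 4.7
-109.5 158.5 48 4.2
-109.5 158.5 45 3.3
-111.0 160.0 42 3.9
-112.5 160.0 40 4.4
-114.0 161.5 40 5.7
-115.5 161.5 38 6.7
-117.0 161.5 38 7.2
-118.5 161.5 35 9.0
-120.0 161.5 35 10.1
-121.5 161.5 32 11.0
-123.0 161.5 32 12.4
-124.5 161.5 32 13.9
-126.0 161.5 32 14.3
-127.5 161.5 30 15.7
-129.0 161.5 30 17.2
-130.5 161.5 30 18.7
-132.0 161.5 30 20.1
-133.5 161.5 30 20.8
-135.0 161.5 30 21.5
-136.5 161.5 30 22.3
```

```bash
python3 drive.py '[{}, {}, {}, {}, {}]' 10
cat > rows.py <<'E'
import re
src=open('plan.py').read().split('X=np.arange')[0];exec(src)
def clear(x,z,td):
    t=np.radians(td);c,s=np.cos(t),np.sin(t)
    f=lambda Q:np.stack([(Q[:,0]-x)*c-(Q[:,1]-z)*s,(Q[:,0]-x)*s+(Q[:,1]-z)*c],-1)
    return min((dist(f(hook))-hr).min(),dist(f(arm)).min())
g=np.array([-20,8.])
def tcp(x,z,td):
    t=np.radians(td);return np.array([x+g[0]*np.cos(t)+g[1]*np.sin(t),z-g[0]*np.sin(t)+g[1]*np.cos(t)])
W=[(-79.5,70,0),(-81,76,0),(-85.5,81,0),(-90,88,5),(-94.5,95,10),(-98.5,101.5,15),(-102,108.5,20),(-105,115,25),(-107.5,122.5,30),(-109,130.5,35),(-109.5,138.5,40),(-109.5,147,44),(-110.5,155,44),(-115,161,42),(-122,167,40),(-130,174,40),(-145,185,40),(-165,195,40),(-190,205,35),(-215,215,30)]
P=None
for w in W:
    q=tcp(*w)
    if P is not None:
        d=q-P[0];t=np.radians(P[1]);dx=-(d[0]*np.cos(t)-d[1]*np.sin(t));dz=-(d[0]*np.sin(t)+d[1]*np.cos(t))
        m=min(clear(*(np.array(P[2])*(1-a)+np.array(w)*a)) for a in np.linspace(.1,1,10))
        print(w,"row dx %.1f dz %.1f ry %.1f clear %.1f"%(dx,dz,w[2]-P[1],m))
    P=(q,w[2],w)
E
python3 rows.py
```

```text
clock: 3.97
tcp_pos: [480.6, 315.0, 77.8]
ee_rot: [-179.9, 0.0, -80.0]
wrist_force: [-0.7, 0.4, 1.1]
finger_gap: 9.7
gripper_force: 0.0
(-81, 76, 0) row dx 1.5 dz -6.0 ry 0.0 clear 0.6
(-85.5, 81, 0) row dx 4.5 dz -5.0 ry 0.0 clear 6.5
(-90, 88, 5) row dx 3.7 dz -8.7 ry 5.0 clear 9.1
(-94.5, 95, 10) row dx 4.3 dz -8.3 ry 5.0 clear 9.6
(-98.5, 101.5, 15) row dx 4.3 dz -7.4 ry 5.0 clear 9.5
(-102, 108.5, 20) row dx 4.4 dz -7.6 ry 5.0 clear 9.0
(-105, 115, 25) row dx 4.3 dz -6.8 ry 5.0 clear 9.0
(-107.5, 122.5, 30) row dx 4.7 dz -7.5 ry 5.0 clear 8.1
(-109, 130.5, 35) row dx 4.5 dz -7.9 ry 5.0 clear 7.5
(-109.5, 138.5, 40) row dx 4.2 dz -8.0 ry 5.0 clear 7.3
(-109.5, 147, 44) row dx 4.9 dz -7.9 ry 4.0 clear 6.1
(-110.5, 155, 44) row dx 6.3 dz -5.1 ry 0.0 clear 3.4
(-115, 161, 42) row dx 7.7 dz -0.5 ry -2.0 clear 1.1
(-122, 167, 40) row dx 9.5 dz 0.9 ry -2.0 clear 2.4
(-130, 174, 40) row dx 10.6 dz -0.2 ry 0.0 clear 7.9
(-145, 185, 40) row dx 18.6 dz 1.2 ry 0.0 clear 17.3
(-165, 195, 40) row dx 21.7 dz 5.2 ry 0.0 clear 34.8
(-190, 205, 35) row dx 26.2 dz 10.2 ry -5.0 clear 56.7
(-215, 215, 30) row dx 26.8 dz 7.9 ry -5.0 clear 87.5
```

```bash
python3 - <<'E'
from h import *;import pickle
from workcell import r
print(r.read_state())
D={n:r.get_image(n) for n in("wrist","side","scene")};pickle.dump(D,open("d2.pkl","wb"))
w=D["wrist"]["pixels"][:,:,::-1];s=D["side"]["pixels"][:,:,::-1]
f=lambda im,x,y,ww,h:cv2.resize(im[y:y+h,x:x+ww],(400,300),interpolation=cv2.INTER_CUBIC)
a=np.hstack([cv2.resize(w,(400,300)),f(s,180,260,140,105)]);a=np.vstack([a,np.hstack([f(w,220,180,200,150),f(D["scene"]["pixels"][:,:,::-1],210,175,100,75)])])
cv2.imwrite("pics/w2.png",a)
E
```

```text
{'clock': 3.9667, 'joints': array([ 2.02020319e+01,  2.15457093e+00, -1.08162911e+01,  7.69716320e+01,
        2.73169266e-03, -7.98115565e+01]), 'qvel': array([ 0.02313493,  0.20325403, -0.32037659, -0.096305  ,  0.1072563 ,
       -0.04102867]), 'joint_efforts': array([ 8.27541633e-03, -5.20865107e+01,  5.02106953e+01, -9.84433485e-03,
        3.67539606e-04,  8.53165002e-04]), 'tcp_pos': array([480.59642106, 314.95707489,  77.84075639]), 'ee_rot': array([-1.79943884e+02,  1.28606291e-02, -7.99864039e+01]), 'wrist_force': array([-0.73355904,  0.3641291 ,  1.08958963]), 'ft_torque': array([-0.01785271,  0.047165  , -0.01520142]), 'gripper_force': 0.0, 'finger_gap': 9.735912185069752}
```

View pics/w2.png

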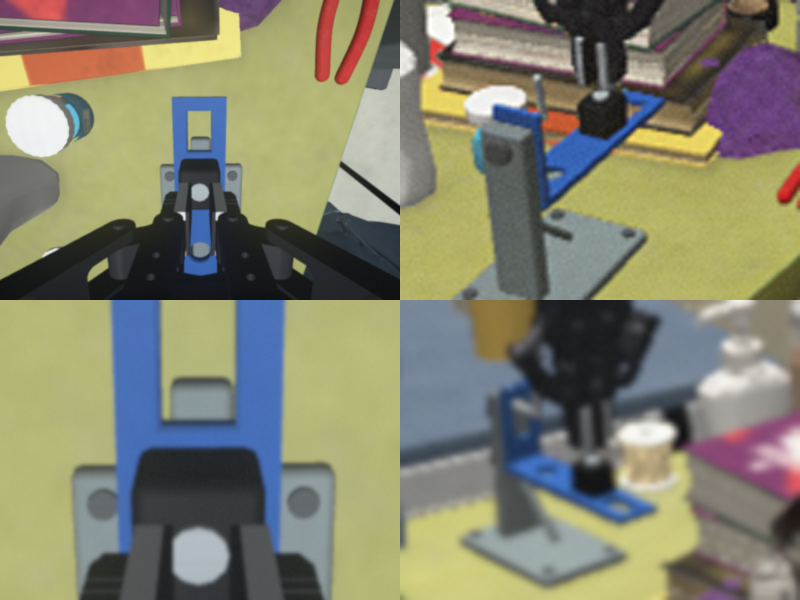

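The fingers closed above the block rather than around it: the pads show at (175,545)-(240,545) in the lower-left crop, in front of the block. I'll measure where the tips really are.

```bash
python3 - <<'E'
import pickle;from h import *
D=pickle.load(open("d2.pkl","rb"));s=D["scene"];w=D["wrist"];t=D["side"]
C=cloud(w)
print("wrist pose",w["pose"][:3,3])
# block top between: crop (x,y)->(220+x/2,180+(y-300)/2)
for n,x,y in[("padL",148,545),("padR",252,545),("mark",200,555),("blocktop",200,500),("strap",200,440)]:
    u,v=220+x/2,180+(y-300)/2;print(n,u,v,C[int(v),int(u)].round(1),w["pixels"][int(v),int(u)])
C=cloud(t)   # side crop scale 400/140
k=400/140
for n,x,y in[("padLtip",580,82),("padRtip",603,90),("block",603,110),("blocktop",595,98),("hook",538,80)]:
    u,v=180+(x-400)/k,260+y/k;print(n,round(u),round(v),C[int(v),int(u)].round(1))
C=cloud(s)
for n,x,y in[("pad bottom",577,455),("pad bottom",602,455),("mid",590,460),("block",592,475),("blocktop",590,467)]:
    u,v=210+(x-400)/4,175+(y-300)/4;print(n,round(u),round(v),C[int(v),int(u)].round(1),s["pixels"][int(v),int(u)])
E
```

```text
wrist pose [491.54173494 248.80808267 255.66460581]
padL 294.0 302.5 [490.3 306.  125.2] [82 84 84]
padR 346.0 302.5 [473.6 302.9 125.6] [82 85 86]
mark 320.0 307.5 [480.  315.4 104.6] [177 188 194]
blocktop 320.0 280.0 [481.7 305.8 101.3] [55 58 61]
strap 320.0 250.0 [482.6 300.8  78.4] [ 69 110 184]
padLtip 243 289 [488.  326.9 115.4]
padRtip 251 292 [485.8 307.8 100.7]
block 251 298 [467.6 327.3  99.3]
blocktop 248 294 [481.1 321.4 101.5]
hook 228 288 [467.  384.2 147.1]
pad bottom 254 214 [1007.4 1470.5 -400.1] [111 111 110]
pad bottom 260 214 [1047.4 1482.  -413.1] [111 109 105]
mid 258 215 [473.8 303.1 106.6] [131 135 136]
block 258 219 [473.5 296.8  99.1] [24 24 26]
blocktop 258 217 [475.4 307.  101.7] [81 84 85]
```

```bash
python3 - <<'E'
import pickle;from h import *
D=pickle.load(open("d2.pkl","rb"));w=D["wrist"];t=D["side"];s=D["scene"]
def proj(d,p):
    c=d["pose"][:3,:3].T@(np.array(p)-d["pose"][:3,3]);return (d["cx"]+d["fx"]*c[0]/-c[2]).round(1),(d["cy"]-d["fy"]*c[1]/-c[2]).round(1)
for n,p in[("tcp",(480.6,315,77.8)),("z90",(480.6,315,90)),("z104",(480.6,315,104)),("z115",(480.6,315,115))]:print(n,proj(w,p),proj(t,p),proj(s,p))
C=cloud(w)
for u in(290,294,298,320,342,346,350):
    print(u,[(v,*C[v,u].round(0).astype(int)) for v in range(284,330,5)])
b=w["pixels"][270:360,280:360][:,:,::-1];cv2.imwrite("pics/w3.png",np.hstack([cv2.resize(b,(400,450),interpolation=cv2.INTER_CUBIC),cv2.resize(t["pixels"][255:310,222:271][:,:,::-1],(400,450),interpolation=cv2.INTER_CUBIC)]))
E
```

```text
tcp (np.float64(319.0), np.float64(280.9)) (np.float64(251.2), np.float64(303.1)) (np.float64(257.8), np.float64(222.0))
z90 (np.float64(318.8), np.float64(291.4)) (np.float64(250.8), np.float64(297.8)) (np.float64(257.6), np.float64(218.4))
z104 (np.float64(318.7), np.float64(305.3)) (np.float64(250.3), np.float64(291.7)) (np.float64(257.3), np.float64(214.1))
z115 (np.float64(318.5), np.float64(317.9)) (np.float64(249.9), np.float64(286.8)) (np.float64(257.1), np.float64(210.7))
290 [(284, np.int64(493), np.int64(309), np.int64(102)), (289, np.int64(492), np.int64(312), np.int64(101)), (294, np.int64(492), np.int64(306), np.int64(120)), (299, np.int64(492), np.int64(306), np.int64(123)), (304, np.int64(491), np.int64(306), np.int64(127)), (309, np.int64(491), np.int64(306), np.int64(131)), (314, np.int64(491), np.int64(306), np.int64(135)), (319, np.int64(491), np.int64(306), np.int64(138)), (324, np.int64(490), np.int64(306), np.int64(142)), (329, np.int64(490), np.int64(305), np.int64(145))]
294 [(284, np.int64(491), np.int64(309), np.int64(102)), (289, np.int64(491), np.int64(31
[... 2360 characters left out ...]
3), np.int64(135)), (319, np.int64(474), np.int64(303), np.int64(138)), (324, np.int64(474), np.int64(303), np.int64(141)), (329, np.int64(475), np.int64(303), np.int64(144))]
350 [(284, np.int64(470), np.int64(305), np.int64(101)), (289, np.int64(470), np.int64(307), np.int64(101)), (294, np.int64(472), np.int64(302), np.int64(120)), (299, np.int64(472), np.int64(303), np.int64(122)), (304, np.int64(472), np.int64(302), np.int64(128)), (309, np.int64(473), np.int64(303), np.int64(131)), (314, np.int64(473), np.int64(303), np.int64(134)), (319, np.int64(473), np.int64(303), np.int64(139)), (324, np.int64(473), np.int64(303), np.int64(142)), (329, np.int64(473), np.int64(303), np.int64(144))]
```

View pics/w3.png

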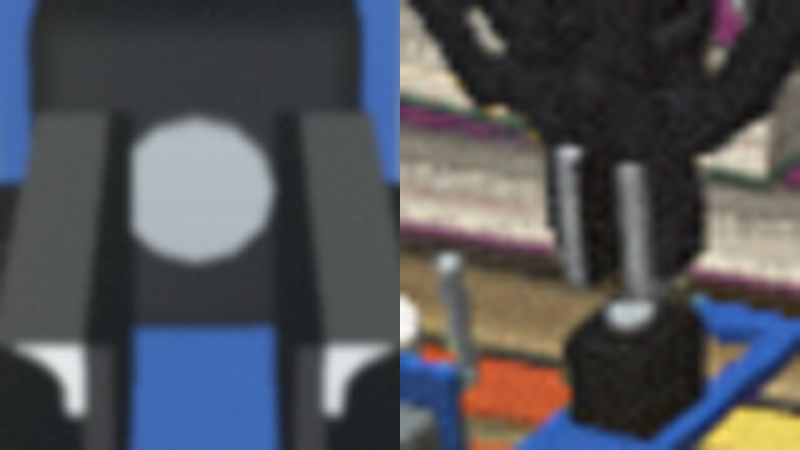

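The close-up shows the shut pads ending about 15 mm above the block top (pad ends at row 110 on the left, (575,280) on the right). By depth the real tips are at z≈117 while the reported TCP is at 78. So the tips lie about 39 mm behind the reported TCP. I'll open, go 38 mm lower and regrip, watching the force.

The rows are not in the units I measure in: shifts go in shares of 30 cm and turns go in shares of 180 degrees. I convert before sending: 10 mm / 300 = 0.0333, 4 mm / 300 = 0.0133.

```bash
python3 drive.py '[{}, {}, {}, {}, {}]' 60;python3 drive.py '[{"xyz":[0, 0, 0.0333]}, {"xyz":[0, 0, 0.0333]}, {"xyz":[0, 0, 0.0333]}, {"xyz":[0, 0, 0.0133]}, {}]';python3 drive.py '[{"xyz":[0, 0, 0.0067]}, {"xyz":[0, 0, 0.0067]}, {}]'
```

```text
clock: 4.53
tcp_pos: [480.2, 314.8, 77.2]
ee_rot: [180.0, 0.0, -80.0]
wrist_force: [0.2, -0.3, 0.3]
finger_gap: 59.8
gripper_force: 0.0
clock: 4.95
tcp_pos: [478.8, 314.4, 41.0]
ee_rot: [179.8, -0.0, -80.0]
wrist_force: [0.3, 0.2, 0.3]
finger_gap: 60.6
gripper_force: 0.0
clock: 5.2
tcp_pos: [480.3, 314.8, 39.2]
ee_rot: [-180.0, 0.0, -80.0]
wrist_force: [-0.5, -0.4, -1.1]
finger_gap: 60.1
gripper_force: 0.0
```

```bash
python3 drive.py '[{}, {}, {}, {}, {}]' 15;python3 drive.py '[{}, {}]'; sed -i 's/g=np.array(\[-20,8.\])/g=np.array([-20,-31.])/' rows.py; python3 rows.py
```

```text
clock: 5.62
tcp_pos: [480.5, 315.0, 40.1]
ee_rot: [-179.9, 0.0, -80.0]
wrist_force: [-2.1, -0.6, 5.4]
finger_gap: 31.5
gripper_force: 59.0
clock: 5.78
tcp_pos: [480.5, 315.0, 40.1]
ee_rot: [-180.0, 0.0, -80.0]
wrist_force: [-2.7, -1.3, 5.6]
finger_gap: 32.2
gripper_force: 59.0
(-81, 76, 0) row dx 1.5 dz -6.0 ry 0.0 clear 0.6
(-85.5, 81, 0) row dx 4.5 dz -5.0 ry 0.0 clear 6.5
(-90, 88, 5) row dx 7.1 dz -8.9 ry 5.0 clear 9.1
(-94.5, 95, 10) row dx 7.7 dz -8.4 ry 5.0 clear 9.6
(-98.5, 101.5, 15) row dx 7.7 dz -7.6 ry 5.0 clear 9.5
(-102, 108.5, 20) row dx 7.8 dz -7.7 ry 5.0 clear 9.0
(-105, 115, 25) row dx 7.7 dz -6.9 ry 5.0 clear 9.0
(-107.5, 122.5, 30) row dx 8.1 dz -7.6 ry 5.0 clear 8.1
(-109, 130.5, 35) row dx 7.9 dz -8.0 ry 5.0 clear 7.5
(-109.5, 138.5, 40) row dx 7.6 dz -8.1 ry 5.0 clear 7.3
(-109.5, 147, 44) row dx 7.6 dz -8.0 ry 4.0 clear 6.1
(-110.5, 155, 44) row dx 6.3 dz -5.1 ry 0.0 clear 3.4
(-115, 161, 42) row dx 6.3 dz -0.5 ry -2.0 clear 1.1
(-122, 167, 40) row dx 8.1 dz 0.9 ry -2.0 clear 2.4
(-130, 174, 40) row dx 10.6 dz -0.2 ry 0.0 clear 7.9
(-145, 185, 40) row dx 18.6 dz 1.2 ry 0.0 clear 17.3
(-165, 195, 40) row dx 21.7 dz 5.2 ry 0.0 clear 34.8
(-190, 205, 35) row dx 22.8 dz 10.0 ry -5.0 clear 56.7
(-215, 215, 30) row dx 23.4 dz 7.8 ry -5.0 clear 87.5
```

Scaled: -3 mm / 300 = -0.01, -2.5 mm / 300 = -0.0083.

```bash
python3 drive.py '[{"xyz":[0.0017, 0, -0.01]}, {"xyz":[0.0033, 0, -0.01]}, {"xyz":[0.0067, 0, -0.0083]}, {"xyz":[0.0083, 0, -0.0083]}, {}]';python3 drive.py '[{"xyz":[0.0117, 0, -0.015], "r":[0, 0.0139, 0]}, {"xyz":[0.012, 0, -0.0147], "r":[0, 0.0139, 0]}, {"xyz":[0.0127, 0, -0.014], "r":[0, 0.0139, 0]}, {"xyz":[0.013, 0, -0.014], "r":[0, 0.0139, 0]}, {}]'
```

```text
clock: 6.2
tcp_pos: [481.7, 308.6, 50.8]
ee_rot: [-180.0, -0.0, -80.0]
wrist_force: [0.5, -0.7, -1.5]
finger_gap: 31.1
gripper_force: 59.6
clock: 6.62
tcp_pos: [483.7, 296.1, 68.9]
ee_rot: [-180.0, -10.1, -79.9]
wrist_force: [0.2, 1.1, -1.4]
finger_gap: 31.4
gripper_force: 59.6
```

Scaled: -3.9 mm / 300 = -0.013, -3.8 mm / 300 = -0.0127, 2.5 degrees / 180 = 0.0139.

```bash
python3 drive.py '[{"xyz":[0.0127, 0, -0.0127], "r":[0, 0.0139, 0]}, {"xyz":[0.013, 0, -0.0127], "r":[0, 0.0139, 0]}, {"xyz":[0.013, 0, -0.0127], "r":[0, 0.0139, 0]}, {"xyz":[0.013, 0, -0.013], "r":[0, 0.0139, 0]}, {}]';python3 drive.py '[{"xyz":[0.0127, 0, -0.0117], "r":[0, 0.0139, 0]}, {"xyz":[0.013, 0, -0.0113], "r":[0, 0.0139, 0]}, {"xyz":[0.0133, 0, -0.0127], "r":[0, 0.0139, 0]}, {"xyz":[0.0137, 0, -0.0127], "r":[0, 0.0139, 0]}, {}]';python3 drive.py '[{"xyz":[0.013, 0, -0.0133], "r":[0, 0.0139, 0]}, {"xyz":[0.0133, 0, -0.0133], "r":[0, 0.0139, 0]}, {"xyz":[0.0127, 0, -0.0133], "r":[0, 0.0139, 0]}, {"xyz":[0.0127, 0, -0.0137], "r":[0, 0.0139, 0]}, {}]'
```

```text
clock: 7.03
tcp_pos: [485.4, 284.8, 86.7]
ee_rot: [180.0, -20.0, -79.9]
wrist_force: [-0.1, 0.1, -3.0]
finger_gap: 31.1
gripper_force: 59.7
clock: 7.45
tcp_pos: [486.7, 276.2, 105.8]
ee_rot: [179.9, -30.0, -79.9]
wrist_force: [0.7, 0.8, -1.9]
finger_gap: 31.5
gripper_force: 59.8
clock: 7.87
tcp_pos: [487.2, 272.2, 127.4]
ee_rot: [179.8, -40.0, -79.9]
wrist_force: [0.5, -0.2, -2.0]
finger_gap: 31.3
gripper_force: 60.0
```

```bash
sed "s/np.arange(-150,-60,1.5)/np.arange(-142,-100,1.)/;s/np.arange(70,165,1.5)/np.arange(130,200,1.)/;s/np.arange(0,56,2.5)/np.arange(25,62.6,2.5)/;s/np.argmin(abs(X+79.5)),1,0/np.argmin(abs(X+108)),8,6/;s/u\[2\]>=10/True/" plan.py > plan2.py; python3 plan2.py
```

```text
-108.0 138.0 40 6.9
-108.0 139.0 40 6.1
-108.0 140.0 42 6.6
-108.0 141.0 42 7.6
-108.0 142.0 42 6.9
-108.0 143.0 42 6.1
-108.0 144.0 45 6.6
-108.0 145.0 45 7.6
-108.0 146.0 45 7.1
-108.0 147.0 45 6.4
-108.0 148.0 48 6.5
-108.0 149.0 48 7.5
-108.0 150.0 48 7.4
-108.0 151.0 48 6.8
-108.0 152.0 48 6.1
-108.0 153.0 50 7.4
-108.0 154.0 50 7.3
-108.0 155.0 50 7.2
-108.0 156.0 50 6.7
-108.0 157.0 50 6.2
-109.0 158.0 50 5.8
-109.0 159.0 50 5.4
-109.0 160.0 50 4.9
-109.0 161.0 50 4.5
-109.0 162.0 48 4.2
-110.0 163.0 45 4.2
-111.0 163.0 42 4.2
-112.0 163.0 42 5.0
-113.0 163.0 40 5.2
-114.0 163.0 40 6.2
-115.0 163.0 40 6.2
-116.0 163.0 38 7.4
-117.0 163.0 38 8.4
-118.0 163.0 38 8.1
-119.0 163.0 35 9.7
-120.0 163.0 35 10.7
-121.0 163.0 35 11.4
-122.0 163.0 35 11.4
-123.0 163.0 32 12.1
-124.0 163.0 32 13.1
-125.0 163.0 32 14.1
-126.0 163.0 32 15.1
-127.0 163.0 32 16.0
-128.0 163.0 32 16.2
-129.0 163.0 30 17.3
-130.0 163.0 30 18.3
-131.0 163.0 30 19.3
-132.0 163.0 30 20.3
-133.0 163.0 30 21.3
-134.0 163.0 30 22.3
-135.0 163.0 30 22.8
-136.0 163.0 30 23.3
```

```bash
sed -i 's/^W=.*/W=[(-108,137.5,40),(-108,147,45),(-108,156,50),(-109,161.5,50),(-111,163,43.5),(-115,163,39),(-123,163,34),(-136,164,30),(-160,175,25),(-185,190,20),(-210,205,15),(-235,220,10)]/' rows.py; python3 rows.py
```

```text
(-108, 147, 45) row dx 8.7 dz -9.1 ry 5.0 clear 6.4
(-108, 156, 50) row dx 9.0 dz -8.2 ry 5.0 clear 6.4
(-109, 161.5, 50) row dx 4.9 dz -2.8 ry 0.0 clear 4.3
(-111, 163, 43.5) row dx -1.2 dz 2.6 ry -6.5 clear 3.2
(-115, 163, 39) row dx 0.4 dz 4.2 ry -4.5 clear 4.8
(-123, 163, 34) row dx 3.4 dz 6.7 ry -5.0 clear 7.5
(-136, 164, 30) row dx 9.1 dz 7.8 ry -4.0 clear 13.8
(-160, 175, 25) row dx 23.5 dz 4.1 ry -5.0 clear 26.7
(-185, 190, 20) row dx 26.2 dz -1.4 ry -5.0 clear 53.2
(-210, 205, 15) row dx 25.8 dz -3.9 ry -5.0 clear 83.8
(-235, 220, 10) row dx 25.3 dz -6.4 ry -5.0 clear 112.6
```

Scaled: 4.9 mm / 300 = 0.0163, -4.6 mm / 300 = -0.0153, 2.5 degrees / 180 = 0.0139.

```bash
python3 drive.py '[{"xyz":[0.0143, 0, -0.0153], "r":[0, 0.0139, 0]}, {"xyz":[0.0147, 0, -0.015], "r":[0, 0.0139, 0]}, {"xyz":[0.015, 0, -0.0137], "r":[0, 0.0139, 0]}, {"xyz":[0.015, 0, -0.0137], "r":[0, 0.0139, 0]}, {"xyz":[0.0163, 0, -0.0093]}]';python3 drive.py '[{}, {"xyz":[-0.002, 0, 0.0043], "r":[0, -0.0178, 0]}, {"xyz":[-0.002, 0, 0.0043], "r":[0, -0.0183, 0]}, {"xyz":[0.0013, 0, 0.014], "r":[0, -0.025, 0]}, {}]'
```

```text
clock: 8.28
tcp_pos: [487.1, 269.9, 156.5]
ee_rot: [179.6, -50.0, -79.7]
wrist_force: [-0.4, 0.0, -2.2]
finger_gap: 31.2
gripper_force: 60.1
clock: 8.7
tcp_pos: [490.3, 265.0, 156.0]
ee_rot: [-179.6, -38.5, -80.3]
wrist_force: [0.9, -1.1, -0.5]
finger_gap: 31.1
gripper_force: 60.0
```

Scaled: 12 mm / 300 = 0.04, 4.6 mm / 300 = 0.0153, -2.5 degrees / 180 = -0.0139.

```bash
python3 drive.py '[{"xyz":[0.0057, 0, 0.011], "r":[0, -0.0139, 0]}, {"xyz":[0.0057, 0, 0.0113], "r":[0, -0.0139, 0]}, {"xyz":[0.015, 0, 0.013], "r":[0, -0.0111, 0]}, {"xyz":[0.0153, 0, 0.013], "r":[0, -0.0111, 0]}, {"xyz":[0.04, 0, 0.0067], "r":[0, -0.0139, 0]}]';python3 drive.py '[{"xyz":[0.04, 0, 0.0067], "r":[0, -0.0139, 0]}, {"xyz":[0.0433, 0, -0.0033], "r":[0, -0.0139, 0]}, {"xyz":[0.0433, 0, -0.0033], "r":[0, -0.0139, 0]}, {"xyz":[0.0433, 0, -0.0067], "r":[0, -0.0139, 0]}, {"xyz":[0.0433, 0, -0.0067], "r":[0, -0.0139, 0]}]';python3 drive.py '[{"xyz":[0.0433, 0, -0.01], "r":[0, -0.0139, 0]}, {"xyz":[0.0433, 0, -0.01], "r":[0, -0.0139, 0]}, {"r":[0, -0.0278, 0]}, {"xyz":[0, 0, -0.05], "r":[0, -0.0278, 0]}, {}]'
```

```text
clock: 9.12
tcp_pos: [493.6, 236.4, 151.9]
ee_rot: [180.0, -27.4, -79.9]
wrist_force: [0.6, 0.7, -1.9]
finger_gap: 31.0
gripper_force: 59.7
clock: 9.53
tcp_pos: [504.3, 178.7, 181.9]
ee_rot: [-179.9, -14.9, -80.0]
wrist_force: [0.6, -0.0, -2.1]
finger_gap: 31.4
gripper_force: 59.7
clock: 9.95
tcp_pos: [509.5, 155.1, 210.8]
ee_rot: [-179.8, 0.2, -80.2]
wrist_force: [0.7, -1.3, -0.8]
finger_gap: 31.1
gripper_force: 60.3
```

```bash
python3 - <<'E'
from h import *;import pickle
D=pickle.load(open("d0.pkl","rb"));P=cloud(D["scene"]).reshape(-1,3)
k=(P[:,0]>330)&(P[:,0]<730)&(P[:,1]>-420)&(P[:,1]<200)&(P[:,2]<330);P=P[k]
for y in range(-400,200,40):print(y,[int(P[(abs(P[:,0]-x-20)<20)&(abs(P[:,1]-y-20)<20)][:,2].max(initial=-1)) for x in range(330,730,40)])
E
```

```text
-400 [5, 28, 5, 6, 27, 28, 28, 28, 17, 13]
-360 [3, 26, 4, 6, 27, 28, 28, 28, 47, 50]
-320 [4, 25, 24, 31, 23, 29, 28, 21, 46, 45]
-280 [4, 25, 36, 38, 25, 6, 4, 6, 10, 23]
-240 [5, 25, 23, 26, 23, 175, 172, 173, 172, 102]
-200 [24, 25, 65, 27, 22, 172, 176, 174, 174, 174]
-160 [26, 24, 25, 25, 6, 173, 173, 174, 174, 173]
-120 [7, 6, 5, 21, 4, 176, 174, 174, 174, 174]
-80 [5, 5, 8, 5, 5, 173, 173, 173, 175, 175]
-40 [4, 7, 165, 180, 139, 22, 23, -1, -1, -1]
0 [5, 7, 144, 179, 181, 6, 22, 24, -1, -1]
40 [4, 15, 28, 46, -1, 49, 54, 30, 28, -1]
80 [10, 16, 39, 56, 135, 138, 138, 137, 138, 136]
120 [17, 16, 35, 49, 138, 137, 138, 139, 138, 140]
160 [15, 17, 23, 49, 137, 138, 138, 139, 139, 138]
```

Scaled: 36 mm / 300 = 0.12, 20 mm / 300 = 0.0667.

```bash
python3 drive.py '[{"xyz":[0.0667, 0.0067, 0]}, {"xyz":[0.12, 0.0133, 0]}, {"xyz":[0.12, 0.0133, 0]}, {"xyz":[0.12, 0.0133, 0]}, {"xyz":[0.12, 0.0133, 0]}]';python3 drive.py '[{"xyz":[0.12, 0.0133, 0]}, {"xyz":[0.12, 0.0133, 0]}, {"xyz":[0.12, 0.0133, 0]}, {"xyz":[0.1067, 0.0133, 0]}, {"xyz":[0.0667, 0.0067, 0]}]';python3 drive.py '[{}, {}, {}]';python3 - <<'E'
from h import *;import pickle
from workcell import r
D={n:r.get_image(n) for n in("wrist","side","scene")};D["st"]=r.read_state();pickle.dump(D,open("d3.pkl","wb"))
print(D["st"]["tcp_pos"],D["st"]["ee_rot"])
w=D["wrist"]["pixels"];cv2.imwrite("pics/w4.png",cv2.resize(w[:,:,::-1],(800,600)))
E
```

```text
clock: 10.37
tcp_pos: [518.6, -9.0, 207.9]
ee_rot: [180.0, -0.1, -79.9]
wrist_force: [0.3, 1.0, -1.4]
finger_gap: 31.1
gripper_force: 59.9
clock: 10.78
tcp_pos: [528.7, -171.3, 207.5]
ee_rot: [179.9, -0.1, -80.1]
wrist_force: [-0.1, 1.3, -2.3]
finger_gap: 31.1
gripper_force: 59.9
clock: 11.03
tcp_pos: [528.9, -167.4, 207.8]
ee_rot: [180.0, -0.0, -80.0]
wrist_force: [-0.7, 1.0, -1.4]
finger_gap: 31.0
gripper_force: 59.9
[ 529.0779742  -167.0818358   208.13131668] [-1.79999427e+02 -1.58234067e-02 -7.98953971e+01]
```

View pics/w4.png

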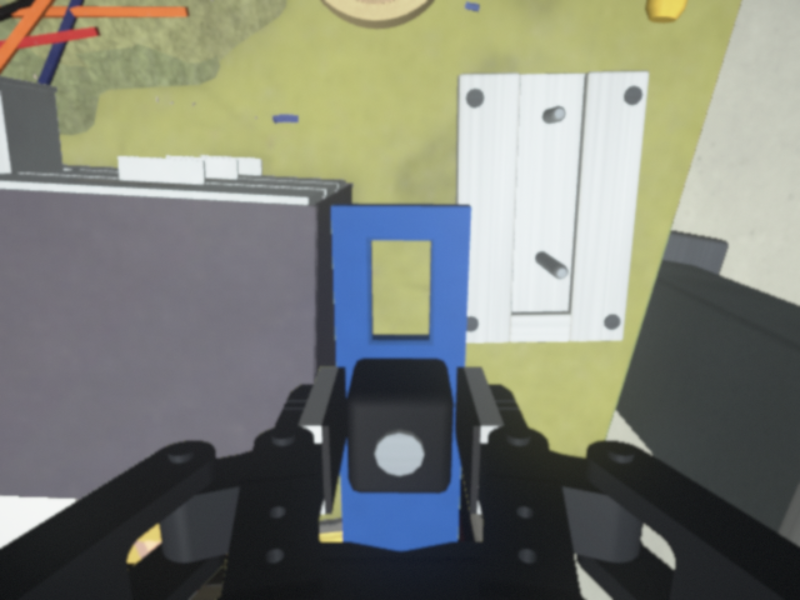

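The picture shows the bracket held square, with free-end corners at (331,205) and (471,205) and slot at about (401,288). The tall stud runs from its foot at (541,258) to its top at (561,272), and the short stud's top is at (558,113) with its foot at (549,117). The seat's right edge runs (585,73) to (571,313).

```bash
python3 - <<'E'
import pickle;from h import *
D=pickle.load(open("d3.pkl","rb"));w=D["wrist"];s=D["scene"]
d0=pickle.load(open("d0.pkl","rb"));C=cloud(w)
W=lambda u,v,z:at_z(w,u/1.25,v/1.25,z).round(1)
print("tall top",W(561,272,62),"foot",W(541,258,12),"depth",C[218,449].round(1))
print("tri top wrist/scene/side",tri((w,561/1.25,272/1.25),(d0["scene"],332.8,299.5)).round(1))
print("short top",W(558,113.5,36),"foot",W(549,117,12),C[91,446].round(1), tri((w,558/1.25,113.5/1.25),(d0["scene"],361,324.3)).round(1))
a,b=W(585,73,20),W(571,313,20);print("edge",a,b,np.degrees(np.arctan2(*(b-a)[1::-1])))
a,b=W(519,73,20),W(512,313,20);print("edge",a,b,np.degrees(np.arctan2(*(b-a)[1::-1])))
z=np.median(C[175:188,290:350,2]);print("strap z",z,"plate z",np.median(C[100:200,390:405,2]))
st=np.median(C[175:188,272:290,2]);
e1,e2=W(331,205,z),W(471,205,z);sl=W(401,288,z);print(e1,e2,(e1+e2)/2,"slot",sl)
px=w["pixels"].astype(int);bl=(px[...,2]>px[...,0]+60)&(px[...,2]>px[...,1]+30);q=C[bl];q=q[abs(q[:,2]-z)<8];print(cv2.minAreaRect(q[:,:2].astype(np.float32)),len(q))
for y0 in range(-240,-120,20):
  m=q[abs(q[:,1]-y0)<10];print(y0,len(m),m[:,2].mean().round(2) if len(m) else 0)
E
```

```text
tall top [ 430.7 -181.5   62. ] foot [ 430.2 -180.8   12. ] depth [ 431.6 -181.8   65.3]
tri top wrist/scene/side [ 431.1 -182.1   61. ]
short top [ 448.9 -273.5   36. ] foot [ 447.9 -273.    12. ] [ 449.3 -273.2   36.8] [ 449.1 -274.5   33.1]
edge [ 434.  -301.7   20. ] [ 402.  -147.2   20. ] 101.7016315143666
edge [ 474.9 -294.4   20. ] [ 443.1 -139.9   20. ] 101.63049484819226
strap z 246.30857494080567 plate z 21.115262760659135
[ 555.3 -217.8  246.3] [ 520.1 -224.   246.3] [ 537.7 -220.9  246.3] slot [ 533.8 -199.4  246.3]
((528.4562377929688, -167.984130859375), (36.18268966674805, 107.45648956298828), 9.980474472045898) 14250
-240 0 0
-220 3403 246.3
-200 3498 245.76
-180 2837 245.25
-160 169 244.94
-140 1703 243.72
```

Scaled: 25 mm / 300 = 0.0833, 24 mm / 300 = 0.08, -1.3 degrees / 180 = -0.0072.

```bash
python3 drive.py '[{"r":[0, 0, -0.0072]}, {"xyz":[0.0467, 0.0833, 0]}, {"xyz":[0.0467, 0.0833, 0]}, {"xyz":[0.0467, 0.0833, 0]}, {"xyz":[0.05, 0.08, 0]}]';python3 drive.py '[{"xyz":[0, 0, 0.0667], "r":[0, -0.0056, 0]}, {"xyz":[0, 0, 0.1167]}, {"xyz":[0, 0, 0.1167]}, {"xyz":[0, 0, 0.0833]}, {"xyz":[0, 0, 0.05]}]';python3 drive.py '[{"xyz":[0, 0, 0.0267]}, {}, {}]';python3 - <<'E'
from h import *;import pickle
from workcell import r
D={n:r.get_image(n) for n in("wrist","side","scene")};D["st"]=r.read_state();pickle.dump(D,open("d4.pkl","wb"))
print(D["st"]["tcp_pos"],D["st"]["ee_rot"])
f=lambda im,x,y,w,h:cv2.resize(im[y:y+h,x:x+w][:,:,::-1],(400,300),interpolation=cv2.INTER_CUBIC)
w,s,t=D["wrist"]["pixels"],D["scene"]["pixels"],D["side"]["pixels"]
cv2.imwrite("pics/w5.png",np.vstack([np.hstack([f(w,0,0,640,480),f(w,220,60,200,150)]),np.hstack([f(s,295,260,120,90),f(t,345,195,100,75)])]))
d1=pickle.load(open("d1.pkl","rb"))["wrist"]
for d in(d1,D["wrist"]):
    C=cloud(d);px=d["pixels"].astype(int);bl=(px[...,2]>px[...,0]+60)&(px[...,2]>px[...,1]+30);bl[:,:250]=0;bl[:,390:]=0
    q=C[bl];z=np.median(q[:,2]);q=q[abs(q[:,2]-z)<5];A=np.c_[q[:,:2]-q[:,:2].mean(0),np.ones(len(q))];print(q.mean(0),np.degrees(np.linalg.lstsq(A,q[:,2],rcond=None)[0][:2]),cv2.minAreaRect(q[:,:2].astype(np.float32)))
E
```

```text
clock: 11.6
tcp_pos: [442.3, -243.5, 208.2]
ee_rot: [-180.0, -0.0, -78.5]
wrist_force: [-0.1, -0.3, -1.2]
finger_gap: 31.3
gripper_force: 59.9
clock: 12.02
tcp_pos: [441.5, -240.0, 74.8]
ee_rot: [179.9, 1.2, -78.6]
wrist_force: [-0.6, -0.1, -2.1]
finger_gap: 31.1
gripper_force: 59.6
clock: 12.27
tcp_pos: [443.0, -241.5, 70.8]
ee_rot: [-180.0, 1.0, -78.6]
wrist_force: [0.3, 0.2, -0.8]
finger_gap: 31.2
gripper_force: 60.0
[ 443.5712661  -242.22504842   71.7275131 ] [-179.91330467    0.88543559  -78.66154787]
[476.33080635 337.50573934  77.15310881] [-0.07821448  0.03758666] ((477.2295227050781, 333.7157287597656), (35.698753356933594, 144.6575469970703), 10.160024642944336)
[ 444.59177954 -252.60632743  107.85882624] [-0.29302315 -0.85810843] ((442.6883239746094, -242.43533325195312), (36.002193450927734, 107.65994262695312), 11.276734352111816)
```

View pics/w5.png

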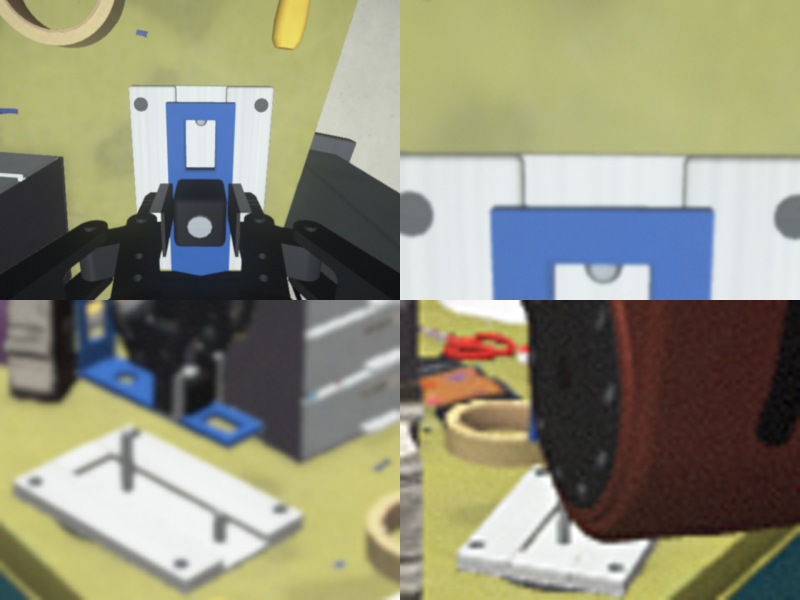

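The crops show the slot (columns 553–650) centred over the short stud top (603,265), and the depth fit puts the hole within about 1 mm of the tall stud. I'll descend onto the tall stud slowly.

Scaled: 15 mm / 300 = 0.05, 5 mm / 300 = 0.0167, -0.9 degrees / 180 = -0.005.

```bash
python3 drive.py '[{"xyz":[0.0017, 0, 0.05], "r":[0, -0.005, 0]}, {"xyz":[0, 0, 0.05]}, {"xyz":[0, 0, 0.0167]}, {}]';python3 drive.py '[{"xyz":[0, 0, 0.0167]}, {"xyz":[0, 0, 0.0167]}, {"xyz":[0, 0, 0.0167]}, {"xyz":[0, 0, 0.0167]}, {}]'; python3 drive.py '[{"xyz":[0, 0, 0.0133]}, {}, {}]'; python3 - <<'E'
from h import *;import pickle
from workcell import r
D={n:r.get_image(n) for n in("wrist","scene")};D["st"]=r.read_state();pickle.dump(D,open("d5.pkl","wb"))
print(D["st"]["tcp_pos"],D["st"]["ee_rot"],D["st"]["wrist_force"])
f=lambda im,x,y,w,h:cv2.resize(im[y:y+h,x:x+w][:,:,::-1],(400,300),interpolation=cv2.INTER_CUBIC)
cv2.imwrite("pics/w6.png",np.hstack([f(D["wrist"]["pixels"],220,150,200,150),f(D["scene"]["pixels"],295,260,120,90)]))
d=D["wrist"];C=cloud(d);px=d["pixels"].astype(int);bl=(px[...,2]>px[...,0]+60)&(px[...,2]>px[...,1]+30);bl[:,:250]=0;bl[:,390:]=0
q=C[bl];z=np.median(q[:,2]);q=q[abs(q[:,2]-z)<5];A=np.c_[q[:,:2]-q[:,:2].mean(0),np.ones(len(q))];print(q.mean(0),np.degrees(np.linalg.lstsq(A,q[:,2],rcond=None)[0][:2]),cv2.minAreaRect(q[:,:2].astype(np.float32)))
E
```

```text
clock: 12.75
tcp_pos: [441.7, -240.3, 33.2]
ee_rot: [179.9, 2.1, -78.7]
wrist_force: [0.0, 0.0, -1.7]
finger_gap: 31.1
gripper_force: 59.8
clock: 13.17
tcp_pos: [442.0, -240.0, 14.0]
ee_rot: [180.0, 2.0, -78.7]
wrist_force: [0.6, 0.1, -2.3]
finger_gap: 31.2
gripper_force: 59.9
clock: 13.42
tcp_pos: [442.4, -240.3, 11.0]
ee_rot: [-180.0, 1.9, -78.7]
wrist_force: [0.6, 0.2, -1.4]
finger_gap: 31.3
gripper_force: 60.0
[ 442.54529883 -240.41196375   11.27981737] [-179.98803985    1.89118289  -78.68370328] [ 0.51770384  0.87948361 -1.5683884 ]
[ 444.08907859 -251.93352187   47.85260421] [-0.53745432  0.03000553] ((442.2391357421875, -241.87124633789062), (36.01720428466797, 107.52824401855469), 11.176904678344727)
```

View pics/w6.png

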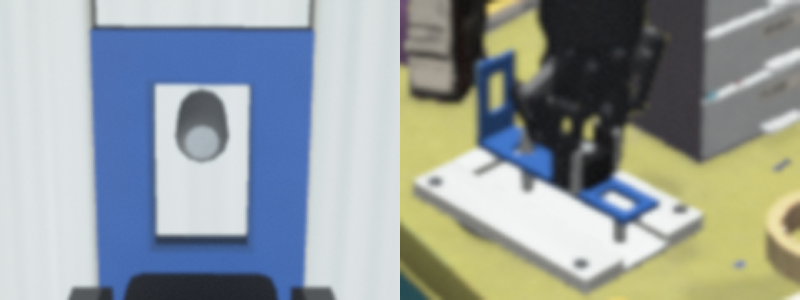

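The crop shows the short stud in the middle of the slot's width and both studs under or through their openings. I'll shift about 1 mm along x and lower to just above the floor.

Scaled: 4 mm / 300 = 0.0133, 1.2 mm / 300 = 0.004.

```bash
python3 drive.py '[{"xyz":[0.004, 0, 0]}, {"xyz":[0, 0, 0.0133]}, {"xyz":[0, 0, 0.0133]}, {}]'; python3 drive.py '[{"xyz":[0, 0, 0.0133]}, {"xyz":[0, 0, 0.0133]}, {"xyz":[0, 0, 0.0133]}, {}]';python3 drive.py '[{"xyz":[0, 0, 0.01]}, {"xyz":[0, 0, 0.0067]}, {}, {}]'
```

```text
clock: 13.85
tcp_pos: [442.1, -240.8, 2.0]
ee_rot: [180.0, 2.0, -78.7]
wrist_force: [-0.2, 0.6, -2.6]
finger_gap: 31.2
gripper_force: 59.9
clock: 14.18
tcp_pos: [442.0, -240.3, -10.1]
ee_rot: [180.0, 2.0, -78.7]
wrist_force: [-0.1, 0.4, -0.9]
finger_gap: 31.1
gripper_force: 59.9
clock: 14.52
tcp_pos: [442.5, -240.7, -14.0]
ee_rot: [-180.0, 1.9, -78.7]
wrist_force: [-0.9, 0.7, -1.9]
finger_gap: 31.1
gripper_force: 60.0
```

Scaled: 1 mm / 300 = 0.0033.

```bash
python3 drive.py '[{"xyz":[0, 0, 0.0033]}, {"xyz":[0, 0, 0.0033]}, {"xyz":[0, 0, 0.0033]}, {}, {}]'
```

```text
clock: 14.93
tcp_pos: [442.8, -240.9, -14.7]
ee_rot: [-180.0, 1.9, -78.7]
wrist_force: [-7.6, 5.4, 21.4]
finger_gap: 31.4
gripper_force: 71.6
```

Scaled: -1.5 mm / 300 = -0.005.

```bash
python3 drive.py '[{"xyz":[0, 0, -0.005]}, {}, {}]' ; python3 drive.py '[{}, {}, {}, {}]' 55; python3 drive.py '[{"xyz":[0, 0, -0.0333]}, {"xyz":[0, 0, -0.0667]}, {"xyz":[0, 0, -0.1]}, {"xyz":[0, 0, -0.1]}, {"xyz":[0, 0, -0.1]}]'; python3 - <<'E'
from h import *;import pickle
from workcell import r
D={n:r.get_image(n) for n in("wrist","scene")};D["st"]=r.read_state();pickle.dump(D,open("d6.pkl","wb"))
f=lambda im,x,y,w,h:cv2.resize(im[y:y+h,x:x+w][:,:,::-1],(400,300),interpolation=cv2.INTER_CUBIC)
cv2.imwrite("pics/w7.png",np.hstack([f(D["wrist"]["pixels"],160,120,320,240),f(D["scene"]["pixels"],295,260,120,90)]))
d=D["wrist"];C=cloud(d);px=d["pixels"].astype(int);bl=(px[...,2]>px[...,0]+60)&(px[...,2]>px[...,1]+30);bl[:,:250]=0;bl[:,390:]=0
q=C[bl];z=np.median(q[:,2]);q=q[abs(q[:,2]-z)<5];A=np.c_[q[:,:2]-q[:,:2].mean(0),np.ones(len(q))];print(q.mean(0),np.degrees(np.linalg.lstsq(A,q[:,2],rcond=None)[0][:2]),cv2.minAreaRect(q[:,:2].astype(np.float32)))
for c in[(200,260),(200,400)]:print("plate z",np.median(C[c[0]-5:c[0]+5,c[1]-5:c[1]+5,2]))
E
```

```text
clock: 15.18
tcp_pos: [442.9, -241.0, -14.5]
ee_rot: [-180.0, 1.9, -78.7]
wrist_force: [-1.7, 2.6, 9.1]
finger_gap: 31.4
gripper_force: 65.5
clock: 15.52
tcp_pos: [442.4, -240.6, -15.7]
ee_rot: [180.0, 1.9, -78.7]
wrist_force: [0.4, -0.9, 0.3]
finger_gap: 54.6
gripper_force: 0.0
clock: 15.93
tcp_pos: [443.1, -244.4, 106.4]
ee_rot: [-180.0, 1.9, -78.7]
wrist_force: [1.2, -0.8, -0.0]
finger_gap: 55.2
gripper_force: 0.0
[ 439.40741888 -226.14973137   19.15971744] [0.04816037 0.03499703] ((438.934326171875, -223.5064697265625), (35.44084548950195, 146.2322235107422), 11.177391052246094)
plate z 21.04491955223523
plate z 21.181603499659957
```

View pics/w7.png

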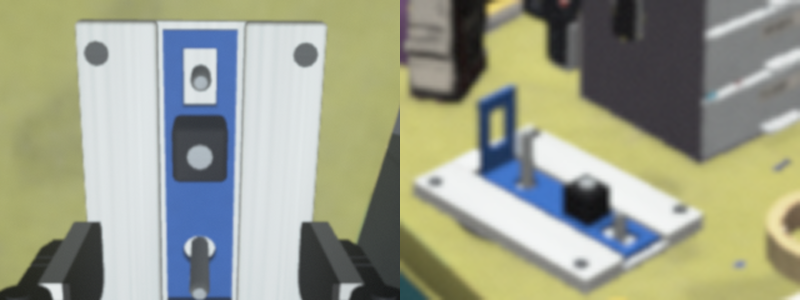

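The bracket lies flat in the seat. Its strap top is at z 19.2 against the plate's 21.1, 2 mm below as it should be when fully down, with tilt under 0.1°. Both studs stand through their openings and the gripper is clear.

Scaled: -20 mm / 300 = -0.0667.

```bash
python3 drive.py '[{"xyz":[0, 0, -0.0667]}, {}, {}]'; python3 -c "
from workcell import r
print(r.hand_in())"
```

```text
clock: 16.28
tcp_pos: [443.9, -245.7, 125.2]
ee_rot: [-179.9, 1.8, -78.7]
wrist_force: [-0.4, 0.3, -0.4]
finger_gap: 55.1
gripper_force: 0.0
the job is handed in; nothing more can be done
None
```

The bracket came off the hook without touching it and now lies flat and fully down in its seat over both studs, released; I handed the job in at 16.3 s, and no verdict was shown.

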